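# Slide the rejected release bearing through the swing gate of the reject rack

### The job

The release bearing on the front apron of the reject rack has failed inspection. Slide it along its own lane, without lifting it, through the spring-loaded swing gate in front of it and far enough into the bay that the gate swings fully shut behind it. Leave the lining pad in the other lane where it is.

Things in the scene. Friction and masses are not known exactly. Their poses are not given: they have to be found in the camera images.
- rack: Fixed grey two-lane rack. Origin: bench top, on the gate line, midway between lanes; x along the lanes into the bays, y left, z up. Floor top z 3 mm, from x -115 (front edge of apron) to +140 mm (back wall). Lane centres y +38 and -38 mm, lanes 70 mm wide. Bays (x > 0): open top, walls 38 mm high, 6 thick. Apron (x < 0): guide strips 13 mm high. Gate posts 44 mm high at x 0, y 0 and +/-76 mm.
- gate_left (a joint): Left lane's steel gate, 7 to 37 mm above the bench; upright hinge at rack x 0, y +76 mm, free end 67 mm from it. 0 = shut across the lane; rises to 1.6 rad as pushed into the bay (opens inward only). A light spring (under 1.5 N at mid leaf) shuts it in about 1 s unless a part is in its sweep: a mid-lane bearing is clear with its centre 80 mm or more past the gate line.
- gate_right (a joint): Swing gate of the right lane, mirror image of the left one: hinged at the rack's x = 0, y = -76 mm. 0 = shut, grows to 1.6 rad as it is pushed into the bay.
- bearing: Round grey release bearing lying flat on the apron, 42 mm across and 20 mm high, about 0.25 kg, in either the left or the right lane, 35 to 65 mm in front of the gate line. Origin at the centre of its underside, z up.
- pad: Dark lining pad on a steel backing plate (a flat oblong block), 40 x 65 x 14 mm, lying along the lane on the apron in the lane that the bearing is not in. Origin at the centre of its underside, its y axis along its length. To be left alone.
Things that resemble listed ones, but are neither listed nor needed, are in the scene too. Of the things that look like the bearing, the smallest one is meant.

How it is judged:
By the outcome, as a careful person would: the job done as asked, in the order asked, and still so for the second after the job is handed in, with the robot touching nothing.
It also fails if it takes over 38 s, if anything falls off the work surface, if the arm or the gripper's body presses on something with over 40 N, if the wrist force passes 120 N, or if a joint passes its speed limit or range.

### The arm

A 6-joint arm with a two-finger parallel gripper is mounted at the origin on a cart in front of the work surface, level with it; the furniture and walls round the work are solid. World frame = base frame: x ahead of the robot, y to its left, z up, the work surface at z = 0. Lengths are in m, angles in rad, forces in N, time in s.
With the tool pointing down it reaches from about 0.275 to 0.75 m from the base axis. Payload 10.2 kg.
Tool frame: the origin (TCP) lies midway between the tips of the shut fingers; the grasp point (between the pads) lies arm.grasp_offset behind it (arm.grasp_offset is the distance from the TCP to the grasp point, in m); z points along the fingers, y is the line along which they close (so a half turn about z gives the same grasp; the last joint's range is limited). The gripper opens to 88 mm and grips with 3 to 60 N. Pads are 18 mm wide; open, the fingers measure 123 mm over their backs; the gripper's body (75 mm by 187 mm) begins 45 mm behind the grasp point.
Start: joints at [1.084, 0.313, 1.498, -0, 1.331, -0.223], TCP at [0.137, 0.507, 0.239] pointing down, gripper open.
Joint ranges: [-2.94, 2.94], [-0.97, 2.17], [0.19, 2.56], [-1.23, 4.37], [0.02, 3.11], [-2.88, 2.88]. Speed limits (rad/s): [2.39, 2.39, 3.01, 3.14, 3.14, 3.14].

### API

Orientations are given as a unit quaternion [x, y, z, w].
In Python, from station import arm gives the robot as it stands. The module is installed in compiled form; this text tells all that it offers. Calls block until the motion is done:
- arm.move_pose(position, orientation): joint-space move of the TCP to a pose.
- arm.move_l(position, orientation=None, max_speed=0.15, stop_force=None): straight line of the TCP; orientation=None keeps the orientation; max_speed is the mean speed in m/s. With stop_force (N) it stops when the force on the tool has changed by that much, and returns True; else False.
- arm.goto_joints(angles): joint-space move.
- arm.move_gripper(opening, strength=None): finger opening in m; strength is the grip in N (None keeps the last); returns when the fingers have stopped.
- arm.pause(seconds).
- arm.solve_ik(position, orientation): joint angles nearest the present ones, or None.
- arm.sense(): the state.
- arm.camera(name): name is "scene" or "top"; returns (picture, depth): 420x560x3 uint8, red, green, blue; 420x560 float32, m along the optical axis (not along the pixel's ray), 0 where there is no reading.
- arm.camera_model(name): a dict with "fx", "fy", "cx", "cy" (pixels), "R" (3x3) and "t" (3): a world point X has camera coordinates R X + t. Camera axes: x right, y down, z forward; pixel columns grow to the right and rows downward; lengths in m; the calibration is good to about 2 mm. A picture is of the moment at which its call begins. camera_model takes no time and is no camera call.
A pose or a line that the arm cannot do raises arm.MotionError and nothing moves.
- arm.job_done(): hands the job in; it is judged then, once.
Trained networks look in the newest picture that a camera, given by its name, has taken for a name from the list of things; names that differ only in an ending like _2 or _b are one class to them, and where a whole thing is asked for, a point or a joint stands for the part that bears it (a point fixed in the world has none). Each returns a list of dicts, best first, with "score" (0 to 1); they miss things now and then, are a little off and sometimes report something else, mostly with a low value. They report only what shows in the picture. A call takes as long as a camera call. They do not tell look-alikes from the thing itself.
- arm.search_frame(camera, thing): "extent" ([left, top, right, bottom] in pixels, round what is visible of it).
- arm.spot_point(camera, thing): "location" ([column, row] in pixels: a listed point, or the origin of a listed thing).
The state is a dict: "clock": time; "joint_positions": joint angles; "joint_vel": joint speeds; "joint_efforts": joint torques, N m; "tool_pos": TCP position; "orientation": TCP orientation; "contact_force": force on the tool from outside, world axes, zero at the start; "torque": the same for the moment, N m; "opening": finger opening in m; "gripper_force": force on a finger pad.
Only numpy, scipy, OpenCV 4.12 (cv2) and the standard library are available. Lean on these libraries where they do the work, as an engineer would, in place of code of your own. Each camera call takes 0.05 s, during which the arm holds its last target. There are 200 camera calls.

## Working session

There is one attempt and no reset: what is moved stays moved. The work goes in short steps, each a Python script; the robot and the scene stay as the last script left them, time stands still between calls to the robot, and variables do not carry over. Pictures are saved under pics/ and viewed, at most 10 in all, crops included, and the job is handed in when it is done.

```bash
mkdir -p pics; cat > h.py <<'E'
import numpy as np, cv2
from station import arm
def world(cam, u, v, z=None, depth=None):
    m=arm.camera_model(cam); R=np.array(m["R"]); t=np.array(m["t"])
    r=np.array([(u-m["cx"])/m["fx"],(v-m["cy"])/m["fy"],1.0])
    c=-R.T@t; d=R.T@r
    s=depth if depth is not None else (z-c[2])/d[2]
    return c+s*d
E
python3 - <<'E'
from h import *
for c in("top","scene"):
    p,d=arm.camera(c); cv2.imwrite(f"pics/{c}0.png",p[:,:,::-1]); np.save(f"{c}_d.npy",d); np.save(f"{c}_p.npy",p)
    for t in("rack","bearing","pad","gate_left","gate_right"):
        print(c,t,[(np.round(x["location"]),round(x["score"],2)) for x in arm.spot_point(c,t)],[(np.round(x["extent"]),round(x["score"],2)) for x in arm.search_frame(c,t)])
print(arm.sense()["clock"],arm.grasp_offset,arm.sense()["orientation"])
E
```

```text
top rack [(array([277., 191.]), 0.87)] [(array([230., 126., 317., 241.]), 0.68)]
top bearing [(array([301., 262.]), 0.97), (array([362., 201.]), 0.96), (array([294., 207.]), 0.67)] [(array([289., 252., 314., 278.]), 0.92), (array([354., 186., 379., 213.]), 0.75), (array([284., 198., 301., 218.]), 0.49)]
top pad [(array([260., 208.]), 0.84)] [(array([248., 198., 279., 214.]), 0.63)]Traceback (most recent call last):
  File "<stdin>", line 5, in <module>
ValueError: it knows: bearing, pad, rack
```

View pics/top0.png

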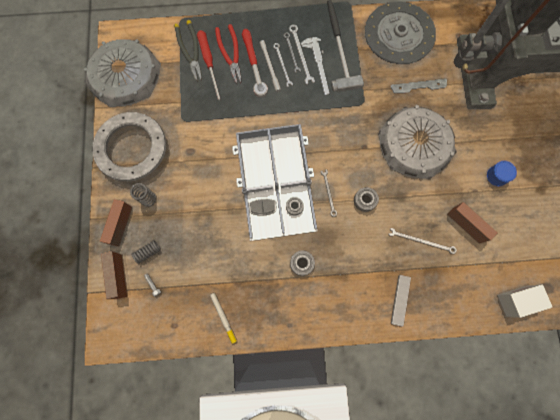

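The top view shows the rack (about 235–315, 125–240), with the smallest bearing in its right lane at (294,207) and the pad at (262,207) in the left. Two larger look-alikes lie at (302,262) and (367,200).

```bash
python3 - <<'E'
from h import *
p=np.load("top_p.npy")[115:250,220:330]
cv2.imwrite("pics/topc.png",cv2.resize(p[:,:,::-1],None,fx=4.4,fy=4.4,interpolation=cv2.INTER_CUBIC))
p,d=arm.camera("scene"); cv2.imwrite("pics/scene0.png",p[:,:,::-1]); np.save("scene_d.npy",d)
for t in("rack","bearing","pad"):
    print(t,[(np.round(x["location"]),round(x["score"],2)) for x in arm.spot_point("scene",t)])
d=np.load("top_d.npy")
for u,v in[(294,207),(301,262),(362,201),(277,191),(260,208),(275,400)]: print(u,v,world("top",u,v,depth=d[v,u]).round(4),world("top",u,v,z=.003).round(4))
m=arm.camera_model("top");print(m, arm.grasp_offset,arm.sense()["orientation"],arm.sense()["clock"])
E
```

```text
rack [(array([254., 210.]), 0.66)]
bearing [(array([288., 208.]), 0.96), (array([337., 166.]), 0.69), (array([351., 244.]), 0.68), (array([255., 208.]), 0.3)]
pad [(array([259., 231.]), 0.71)]
294 207 [ 0.5515 -0.0769  0.012 ] [ 0.5537 -0.0772  0.003 ]
301 262 [ 0.4216 -0.0828  0.0089] [ 0.4221 -0.0831  0.003 ]
362 201 [ 0.5506 -0.2353  0.0273] [ 0.5565 -0.2407  0.003 ]
277 191 [ 0.5934 -0.0395  0.0129] [ 0.5963 -0.0395  0.003 ]
260 208 [0.5538 0.0032 0.0167] [0.5572 0.0038 0.003 ]
275 400 [ 0.1322 -0.0033 -0.0006] [ 0.133  -0.0035  0.003 ]
{'fx': 387.5480483787508, 'fy': 387.5480483787508, 'cx': 284.2613703843745, 'cy': 211.962866465623, 'R': array([[-0.07257793, -0.99735929, -0.00262469],
       [-0.97144729,  0.07128783, -0.22629232],
       [ 0.22588185, -0.01387408, -0.9740559 ]]), 't': array([-0.01360436,  0.53225057,  0.80153242])} 0.0187 [ 1.31509931e-01  9.91314853e-01 -7.18484963e-06 -1.79956726e-05] 0.55
```

View pics/topc.png

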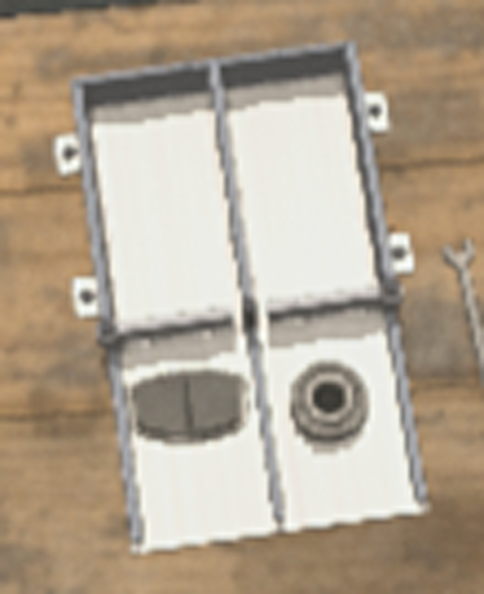

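View pics/scene0.png

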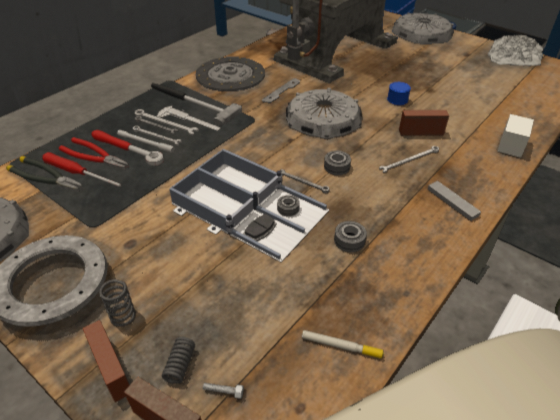

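The crop shows clean rack features: front corners at (133,549) and (427,510), post tops at (108,338), (250,312) and (392,297), and back top corners at (77,80) and (352,46). The bearing is in the right lane. The scene view agrees and shows nothing above the lanes. Next I'll fit the rack pose.

```bash
cat > fit.py <<'E'
from h import *
from scipy.optimize import least_squares
C=np.array([(133,549),(427,510),(108,338),(250,312),(392,297),(77,80),(352,46)])/4.4+[220,115]-0.3
M=np.array([(-115,78,3),(-115,-78,3),(0,76,44),(0,0,44),(0,-76,44),(145,78,38),(145,-78,38)])/1e3
W=np.array([world("top",*c,z=m[2])[:2] for c,m in zip(C,M)])
def tf(q,m):
    c,s=np.cos(q[2]),np.sin(q[2]); return np.array(m)[...,:2]@np.array([[c,s],[-s,c]])+q[:2]
q=least_squares(lambda q:(tf(q,M)-W).ravel(),[.59,-.04,0],loss="soft_l1",f_scale=.003).x
def inv(q,p):
    c,s=np.cos(q[2]),np.sin(q[2]); return (np.array(p)[:2]-q[:2])@np.array([[c,-s],[s,c]])
if __name__=="__main__":
    print(q,(1e3*(tf(q,M)-W)).round(1).tolist())
    for c,u,v,z in[("top",294,207,.003),("top",220+329/4.4,115+398/4.4,.023),("top",220+329/4.4,115+408/4.4,.01),("scene",288,208,.003),("scene",288,204,.02),("scene",254,210,.0)]: print(c,u,v,(1e3*inv(q,world(c,u,v,z=z))).round(1))
    # bearing from depth
    for c in("top","scene"):
        d=np.load(c+"_d.npy"); v,u=np.nonzero(d>0); m=arm.camera_model(c)
        P=(np.c_[(u-m["cx"])/m["fx"],(v-m["cy"])/m["fy"],np.ones(len(u))]*d[v,u][:,None]-m["t"])@m["R"]
        L=np.c_[np.array([inv(q,p) for p in P]),P[:,2]]*1e3
        k=(L[:,0]>-90)&(L[:,0]<-15)&(L[:,1]<-12)&(L[:,1]>-66)&(L[:,2]>12)&(L[:,2]<30)
        print(c,k.sum(),L[k].min(0).round(1),L[k].max(0).round(1),L[k].mean(0).round(1))
E
python3 fit.py
```

```text
[ 0.59779399 -0.03939528  0.0663839 ] [[-5.4, -1.0], [-4.6, 1.3], [4.1, 0.8], [0.4, -0.1], [2.8, -1.0], [-0.6, 2.2], [0.8, -2.2]]
top 294 207 [-46.5 -34.8]
top 294.77272727272725 205.45454545454544 [-47.9 -36. ]
top 294.77272727272725 207.72727272727272 [-50.2 -36. ]
scene 288 208 [-47.3 -37.8]
scene 288 204 [-51.3 -31.6]
scene 254 210 [4. 2.]
top 224 [-66.4 -56.4  12. ] [-24.  -15.2  26.2] [-46.1 -35.6  20.6]
scene 316 [-70.6 -54.7  12.1] [-28.5 -12.1  25.3] [-50.6 -32.3  19.1]
```

```bash
cat > mv.py <<'E'
from fit import *
a=q[2]+np.pi; O=[np.cos(a/2),np.sin(a/2),0,0]
def T(x,y,z): return [*tf(q,np.array([x,y,0])/1e3),z]
def st(): s=arm.sense(); print(round(s["clock"],2),(1e3*inv(q,s["tool_pos"])).round(1),round(s["tool_pos"][2],4),s["contact_force"],round(s["opening"],4))
E
python3 - <<'E'
from mv import *
arm.move_gripper(.014)
arm.move_pose(T(-92,-36.5,.12),O); st()
print(arm.move_l(T(-92,-36.5,.009),max_speed=.08,stop_force=8)); st()
print(arm.move_l(T(-50,-37,.009),max_speed=.06,stop_force=15)); st()
p,d=arm.camera("top"); cv2.imwrite("pics/t1.png",cv2.resize(p[105:255,205:345,::-1],None,fx=4,fy=4,interpolation=cv2.INTER_CUBIC))
p,d=arm.camera("scene"); cv2.imwrite("pics/s1.png",cv2.resize(p[100:280,140:380,::-1],None,fx=3,fy=3,interpolation=cv2.INTER_CUBIC))
E
```

```text
4.21 [-91.9 -35.9] 0.1201 [-0.01403465  0.06947325  0.27763416] 0.014
False
5.74 [-91.8 -36.6] 0.0094 [-0.92732803  0.06673925  0.14142102] 0.014
False
6.59 [-50. -37.] 0.009 [-0.46128021  0.41499178 -0.49057709] 0.014
```

View pics/s1.png

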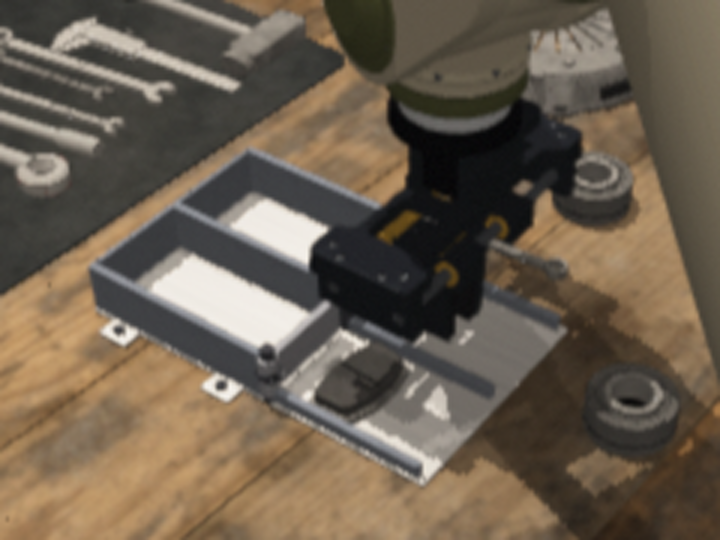

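The gripper is down in the right lane, around (450,310). It hides the bearing; the pad at (360,385) hasn't moved. I'll carry on pushing through the gate.

```bash
python3 - <<'E'
from mv import *
for x in (-20,10,40,68):
    r=arm.move_l(T(x,-37.5,.009),max_speed=.06,stop_force=20); print(r); st()
    if r: break
p,d=arm.camera("scene"); cv2.imwrite("pics/s2.png",cv2.resize(p[100:280,140:380,::-1],None,fx=3,fy=3,interpolation=cv2.INTER_CUBIC))
E
```

```text
False
7.34 [-19.9 -37.5] 0.009 [ 0.37202686  1.61247811 -0.18942362] 0.0139
False
7.99 [ 10.1 -37.5] 0.009 [-0.49800921 -0.32313073  0.52822123] 0.0141
False
8.64 [ 40.  -37.5] 0.009 [-0.00868214 -0.30779238 -0.19613966] 0.0139
False
9.26 [ 68.  -37.4] 0.009 [-0.2587293   0.86828742 -0.04248525] 0.0138
```

View pics/s2.png

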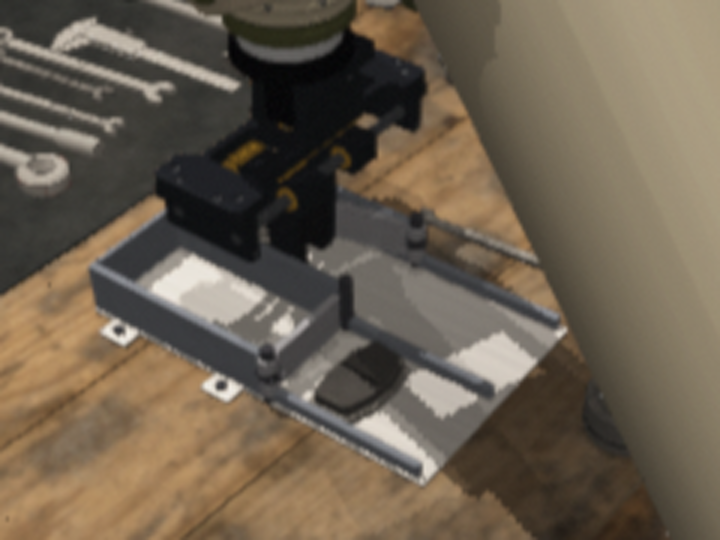

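The apron is empty and the gate is open, with the fingers inside the right bay. I'll lift straight out and check.

```bash
python3 - <<'E'
from mv import *
arm.move_l(T(66,-37.5,.009),max_speed=.03)
arm.move_l(T(66,-37.5,.14),max_speed=.1); st()
arm.goto_joints([1.084,0.313,1.498,0,1.331,-0.223]); st()
p,d=arm.camera("scene"); a=cv2.resize(p[130:270,150:340,::-1],None,fx=2.1,fy=2.1,interpolation=cv2.INTER_CUBIC)
p,d=arm.camera("top"); b=cv2.resize(p[115:250,225:330,::-1],None,fx=4,fy=4,interpolation=cv2.INTER_CUBIC)
o=np.zeros((540,820-20,3),np.uint8); o[:540,:380]=cv2.resize(b,(380,540)); o[:a.shape[0],400:400+a.shape[1]]=a[:, :400]
cv2.imwrite("pics/f.png",o)
for x in arm.spot_point("top","bearing"): print(x,(1e3*inv(q,world("top",*x["location"],z=.003))).round(1))
E
```

```text
11.02 [ 65.8 -37.4] 0.1393 [-0.3882205   0.63105522 -0.27262637] 0.0137
13.8 [-423.4  575.5] 0.2385 [0.05449916 0.35287996 0.27215644] 0.014
{'location': [363.9, 202.1], 'score': 0.93} [ -57.8 -202.1]
{'location': [301.5, 262.7], 'score': 0.92} [-179.9  -32.9]
{'location': [284.8, 151.5], 'score': 0.55} [ 96.3 -32.7]
```

View pics/f.png

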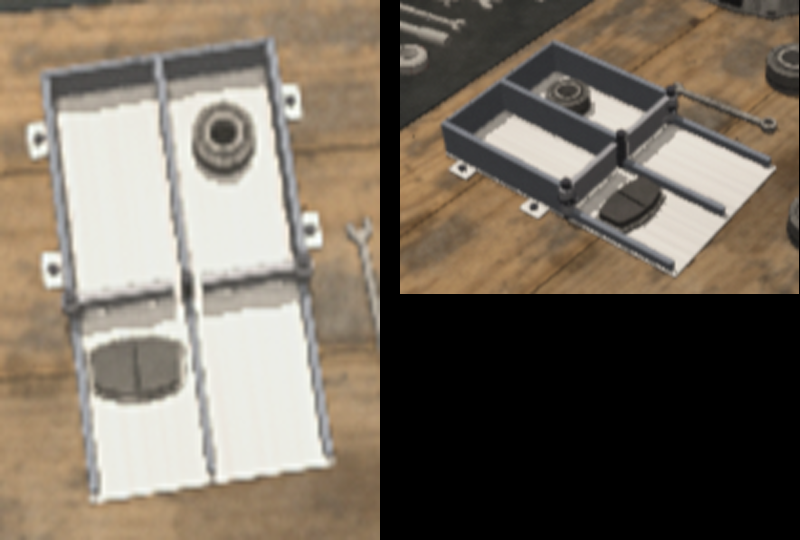

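The bearing is in the right bay at (222,135), about 96 mm past the gate line. The gate is shut across the lane (y about 275), and the pad hasn't moved.

```bash
python3 -c "
from station import arm
print(arm.job_done())"
```

```text
the job is handed in; nothing more can be done
None
```

The release bearing was slid through the right-hand gate to about 96 mm past the gate line, the gate is shut behind it, the pad was left where it was, and the job is handed in.

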